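Lay a tray with egg bowl, side dish, shaker and chopsticks

TASK

Lay the guest's tray round the large bowl that already stands on it, seen from your side of the worktop: put the egg, in its shell, into the large bowl; stand the small bowl level with the large one on its right, about two fingers (25 mm) away; stand the shaker on the tray behind the two bowls, midway between them. Put the chopstick rest on the tray in front of the large bowl, clear of it, then lay the chopsticks in its saddle with their thin ends, parallel to the tray's front edge, so that they run from the rest to the right, in front of both bowls. The large bowl stays where it stands, the tumbler is left alone, and at the end everything stands released and still.

Things in the scene. Friction and masses are not known exactly. Their poses are not given: they have to be found in the camera images.
- tray: Rectangular wooden serving tray, fixed, 310 mm deep (x) by 326 mm wide (y). Origin under its centre, on the worktop. Its x axis points away from the robot (back of the tray), y to the left, z up; it is turned by up to 10 degrees. Flat floor 12 mm above the worktop, 294 x 310 mm, within an 8 mm thick rim 25 mm high; a small carrying lip stands out at the middle of the left and right rim.
- large_bowl: Large white stoneware bowl, 120 mm across the rim, 57 mm high, 330 g, loose, standing on the tray floor left of its middle. Origin: centre of its underside. Its x, y and z axes start parallel to the tray's. Hollow: inner floor 8 mm above its underside, about 55 mm across, the inside widening to about 110 mm at the rim.
- small_bowl: Small white bowl, 85 mm across the rim, 40 mm high, 90 g, hollow, loose on the worktop. Origin: centre of its underside, z up. Thin wall that slopes inwards below the rim (the foot is 57 mm across): to be held by pinching the wall from above at one side, one finger inside; 25 to 30 mm up, the middle of the wall is about 36 mm from the bowl's axis.
- egg: Brown egg in its shell, 54 mm long (its x axis) and 42 mm thick, 58 g, rigid, lying on the worktop. Origin: middle of its underside as it lies, so its middle is 21 mm above. Lightly held it can be set down in the large bowl from above, fingers across the 42 mm.
- shaker: Small pepper shaker, 44 mm diameter, 90 mm high, with a narrower domed grey top (34 mm wide above 74 mm), upright on the worktop, 100 g. Origin: centre of its underside, z up.
- rest: Blue ceramic chopstick rest, a small bar 58 mm long (its x axis), 22 mm wide (y), 15 mm high, 45 g. A rounded horn across each end; between the horns a saddle 32 mm long whose floor is 8 mm above the underside. Chopsticks lie over it along its y axis. Origin: centre of its underside, z up; turned half round it is the same.
- chopsticks: Pair of dark brown chopsticks lying side by side as one rigid piece, 239 mm long (its x axis), 20 mm wide over both at most, 7 mm thick, 15 g. Origin: middle of the underside. The thin ends are at +x; at the start they lie on the worktop right of the tray with the thin ends pointing left, give or take 20 degrees.
- tumbler: Blue tumbler, 81 mm wide, 114 mm high, standing empty behind the tray. Not part of the job. Origin: centre of its underside.
Mind the look-alikes: they are no part of the job. There is more than one size of the egg; the one meant has the size given above.

How it is judged:
At the end, for the whole second after the job is handed in: Egg in large bowl (moved <20 mm). From its centre: small bowl 110-147 mm right, level within 18; shaker 43-85 right, over 50 behind; rest 75-136 in front, 55 left to 35 right. Chopsticks: thin half in saddle, parallel to tray front within 0.2 rad, middle 15-110 right. All upright, at rest (distance of large_bowl from where it was at the start of the episode below 0.02 m and angle between each of large_bowl, small_bowl, shaker, rest's own z axis and vertical below 0.1 rad and horizontal distance between egg and large_bowl below 0.045 m and z of egg in the frame of large_bowl between -0.005 and 0.05 m and contact force between egg and large_bowl above 0.1 N and y of small_bowl in the frame of large_bowl between -0.147 and -0.11 m and x of small_bowl in the frame of large_bowl between -0.018 and 0.018 m and z of small_bowl in the frame of tray between 0.008 and 0.017 m and y of shaker in the frame of large_bowl between -0.085 and -0.043 m and x of shaker in the frame of large_bowl above 0.05 m and x of shaker in the frame of tray below 0.125 m and z of shaker in the frame of tray between 0.008 and 0.017 m and y of rest in the frame of large_bowl between -0.035 and 0.055 m and x of rest in the frame of large_bowl between -0.136 and -0.075 m and z of rest in the frame of tray between 0.008 and 0.017 m and x of rest in the frame of chopsticks between 0.03 and 0.115 m and y of rest in the frame of chopsticks between -0.013 and 0.013 m and z of rest in the frame of chopsticks above -0.0125 m and contact force between chopsticks and rest above 0.01 N and angle between the x axis of chopsticks and the y axis of tray, either way round below 0.2 rad and y of chopsticks in the frame of large_bowl between -0.11 and -0.015 m and z of chopsticks in the frame of tray between 0.01 and 0.026 m and linear speed of each of large_bowl, small_bowl, egg, shaker, chopsticks, rest below 0.02 m/s); the robot touches nothing.
It fails at once if the tumbler is pushed more than 30 mm (distance of tumbler from where it was at the start of the episode above 0.03 m).
It fails at once if the large bowl is pushed or carried more than 40 mm (distance of large_bowl from where it was at the start of the episode above 0.04 m).
It also fails if it takes over 128 s, if anything falls off the work surface, if the arm or the gripper's body presses on something with over 40 N, if the wrist force passes 120 N, or if a joint passes its speed limit or range.

ROBOT

A 6-joint arm with a two-finger parallel gripper is mounted at the origin on a cart in front of the work surface, level with it; the furniture and walls round the work are solid. World frame = base frame: x ahead of the robot, y to its left, z up, the work surface at z = 0. Lengths are in m, angles in rad, forces in N, time in s.
With the tool pointing down it reaches from about 0.375 to 0.925 m from the base axis. Payload 5.7 kg.
Tool frame: the origin (TCP) lies midway between the tips of the shut fingers; the grasp point (between the pads) lies 19 mm behind it; z points along the fingers, y is the direction in which the jaws open and shut (so a half turn about z gives the same grasp; the last joint's range is limited). The gripper opens to 85 mm and grips with 20 to 120 N. Pads are 22 mm wide; open, the fingers measure 114 mm over their backs; the gripper's body (76 mm by 85 mm) begins 54 mm behind the grasp point. The pads swing forward as they close: fully open they stand 13 mm farther back than shut.
Start: joints at [-1.356, 0.359, 1.51, -0, 1.272, -0.115], TCP at [0.194, -0.568, 0.231] pointing down, gripper open.
Joint ranges: [-2.97, 2.97], [-1.01, 2.36], [0.21, 2.38], [-0.96, 4.11], [0.2, 2.71], [-2.98, 2.98]. Speed limits (rad/s): [2.39, 2.39, 3.14, 3.14, 3.14, 3.14].

INTERFACE

Orientations are given as a 3x3 rotation matrix whose columns are the frame's x, y, z axes.
In Python, from bench import manip, optics, close_job gives the robot as it stands.
- The arm moves only by the tool servo_tool, never from a script. Its argument "commands" is a list of rows, each a list of 3 entries, a list of its own where there are three numbers: the turn, a rotation vector about the tool's x, y, z in units of pi/2 rad (1.0 is pi/2 rad), then the shift along the tool's x, y, z in units of 0.2 m (1.0 is 0.2 m), then the opening, from -1 (shut) to 1 (fully open). A call has 1 to 8 rows; each row is the pose to reach, as a shift and turn from the pose commanded when the call began, along the tool's axes at that moment; what a row does not reach only later rows make up. A row lasts 1/10 s, in which the tool goes at most 50 mm and 8.59 degrees, less where a joint would pass 70% of its speed; a pose out of reach is approached as far as the arm can. A call with a number of a shift or a turn outside -1 to 1 is refused whole. A call with a gripper value outside its range is refused whole. The fingers move at their own pace and stop on an object; "newtons" is the grip in N (left out, the last holds). Time passes only in rows, so rows that repeat a pose let the fingers close. It gives the time, the measured TCP pose, the force and the opening at its end, in the units of the state.
- manip.read_state(): the state, without advancing time (a new reading comes with each control period).
- optics.grab_frame(name): name is "scene" or "top" or "wrist"; returns a dict with "pixels" (384x512x3 uint8, blue, green, red), "K" (3x3 intrinsics, pixels), "R" (3x3) and "t" (3): a world point X has camera coordinates R X + t; the wrist camera has in their place "tool_from_camera" (4x4, takes a point from camera to tool coordinates, whose origin is the TCP and whose axes are the flange's). Camera axes: x right, y down, z forward; pixel columns grow to the right and rows downward; lengths in m; the calibration is good to about 2 mm. A picture is of the moment at which its call begins: read the wrist's pose just before it. There is no depth.
- close_job(): hands the job in, once; it reports no verdict.
Trained networks look in a picture, given as the dict that the camera call returned (one of the last four; its "shot" number tells which), for a name from the list of things; names that differ only in an ending like _2 or _b are one class to them, and where a whole thing is asked for, a point or a joint stands for the part that bears it (a point fixed in the world has none). Each returns a list of dicts, best first, with "p" (0 to 1); they miss things now and then, are a little off and sometimes report something else, mostly with a low value. They report only what shows in the picture. A call takes as long as a camera call. They do not tell look-alikes from the thing itself.
- optics.look_for(label, picture): "pixel" ([column, row] in pixels, amid what is visible of it).
- optics.spot_point(label, picture): "pixel" ([column, row] in pixels: a listed point, or the origin of a listed thing).
The state is a dict: "t": time; "q": joint angles; "qd": joint speeds; "effort": joint torques, N m; "tool_pos": TCP position; "orientation": TCP orientation; "contact_force": force on the tool from outside, world axes, zero at the start; "torque": the same for the moment, N m; "width": opening from 0.0 (shut) to 1.0 (fully open).
Only numpy, scipy, OpenCV 4.12 (cv2) and the standard library are available. Lean on these libraries where they do the work, as an engineer would, in place of code of your own. Each camera call takes 0.05 s, during which the arm holds its last target. There are 200 camera calls.

## Working session

There is one attempt and no reset: what is moved stays moved. The work goes in short steps, Python scripts to look and compute and a tool call to move; the robot and the scene stay as the last step left them, time stands still between calls to the robot, and variables do not carry over. Pictures are saved under pics/ and viewed, about 12 in all and at most 16, crops included, and the job is handed in when it is done.

Besides the shell and the picture viewer there is one more tool, called after "Call:" as name(argument=value, ...) on one line, values as JSON. servo_tool: Moves the arm, as the interface text tells. Shifts and turns lie within -1 to 1; 1 stands for 0.2 m of shift or pi/2 rad of turn. Its arguments: {"type":"object","properties":{"commands":{"type":"array"},"newtons":{"type":"number"}},"required":["commands"]}

```bash
mkdir -p pics; ls
cat > h.py <<'E'
import numpy as np, cv2
from bench import manip, optics
def ray(f,px,z):
    K,R,t=map(np.array,(f["K"],f["R"],f["t"])); c=-R.T@t
    d=R.T@np.linalg.inv(K)@np.array([px[0],px[1],1.]); return (c+d*(z-c[2])/d[2]).round(4)
def grab(n):
    s=manip.read_state(); f=dict(optics.grab_frame(n))
    g=dict(f)
    if n=="wrist":
        T=np.eye(4);T[:3,:3]=s["orientation"];T[:3,3]=s["tool_pos"]
        M=np.linalg.inv(T@np.array(f["tool_from_camera"])); g["R"]=M[:3,:3];g["t"]=M[:3,3]
    return f,g
def proj(g,X):
    p=np.array(g["K"])@(np.array(g["R"])@np.array(X)+np.array(g["t"])); return p[:2]/p[2]
E
python3 - <<'E'
from h import *
for n in("top","scene"):
    f,g=grab(n); cv2.imwrite(f"pics/{n}0.png",f["pixels"])
    print(n,"cam",(-np.array(f["R"]).T@np.array(f["t"])).round(3))
    for l in "tray large_bowl small_bowl egg shaker rest chopsticks tumbler".split():
        for d in optics.spot_point(l,f)[:4]:
            print(l,round(d["p"],2),np.round(d["pixel"]),ray(g,d["pixel"],0.012 if l=="large_bowl" else 0)[:2])
s=manip.read_state(); print(s["t"],s["tool_pos"],np.round(s["orientation"],3))
E
```

```text
pics
top cam [ 0.388 -0.073  1.012]
tray 0.61 [133. 228.] [0.5042 0.2375]
large_bowl 0.67 [111. 230.] [0.4985 0.2908]
small_bowl 0.74 [330. 264.] [ 0.4052 -0.2755]
egg 0.83 [236. 209.] [ 0.5515 -0.0325]
egg 0.74 [379. 232.] [ 0.4856 -0.408 ]
shaker 0.82 [274. 207.] [ 0.5564 -0.1351]
rest 0.67 [334. 198.] [ 0.5766 -0.2952]
chopsticks 0.59 [297. 167.] [ 0.6655 -0.1994]
tumbler 0.76 [137. 149.] [0.7219 0.2383]
scene cam [0.151 0.848 1.278]
tray 0.62 [234. 276.] [0.4995 0.2389]
large_bowl 0.89 [226. 286.] [0.5031 0.2838]
small_bowl 0.83 [320. 168.] [ 0.4189 -0.2774]
egg 0.56 [316. 138.] [ 0.4813 -0.4109]
egg 0.49 [254. 205.] [ 0.56   -0.0272]
shaker 0.48 [266. 183.] [ 0.5632 -0.1295]
rest 0.57 [282. 152.] [ 0.5703 -0.2886]
chopsticks 0.65 [248. 163.] [ 0.6601 -0.1912]
chopsticks 0.26 [234. 278.] [0.4974 0.2438]
tumbler 0.82 [170. 250.] [0.7233 0.2424]
0.9 [ 0.1942907  -0.56763339  0.23126121] [[ 0.946  0.324 -0.   ]
 [ 0.324 -0.946  0.   ]
 [-0.    -0.    -1.   ]]
```

View pics/top0.png

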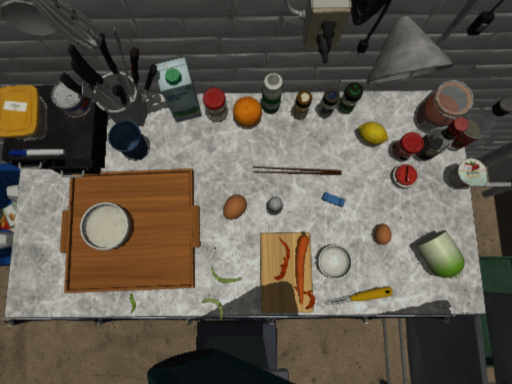

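View pics/scene0.png

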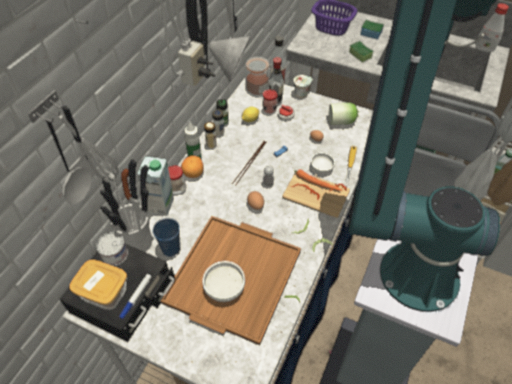

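The top view shows two eggs: at (235,207), which looks bigger, and at (383,234). I'll measure both, along with the tray outline, bowls, chopsticks and rest.

```bash
cat > m.py <<'E'
from h import *
f,g=grab("top"); im=f["pixels"]; print(np.round(f["K"],1).tolist())
hsv=cv2.cvtColor(im,cv2.COLOR_BGR2HSV); 
def blob(mask,px,rad):
    m=np.zeros_like(mask); x,y=map(int,px); m[y-rad:y+rad,x-rad:x+rad]=mask[y-rad:y+rad,x-rad:x+rad]
    c,_=cv2.findContours(m,cv2.RETR_EXTERNAL,cv2.CHAIN_APPROX_NONE)
    return max(c,key=cv2.contourArea)
sat=((hsv[...,1]>75)).astype(np.uint8)*255
def rep(n,c,z):
    P=np.array([ray(g,p[0],z)[:2] for p in c],np.float32)
    r=cv2.minAreaRect(P); bp=cv2.boxPoints(r)
    e=[bp[1]-bp[0],bp[2]-bp[1]]; L=max(e,key=np.linalg.norm)
    print(n,"c",np.round(r[0],4),"size",np.round(r[1],4),"long axis deg",round(float(np.degrees(np.arctan2(L[1],L[0])))%180,1),len(c))
rep("eggA",blob(sat,(235,207),22),.021)
rep("eggB",blob(sat,(383,234),18),.021)
rep("tray",blob(sat,(130,230),75),.025)
blue=((hsv[...,0]>95)&(hsv[...,0]<125)&(hsv[...,1]>120)).astype(np.uint8)*255
rep("rest",blob(blue,(334,199),20),.012)
gray=hsv[...,2]; dark=(gray<95).astype(np.uint8)*255
rep("chop",blob(dark,(297,171),50),.005)
big=cv2.hconcat([cv2.resize(im[y-30:y+30,x-40:x+40],None,fx=5,fy=5,interpolation=cv2.INTER_CUBIC) for x,y in((235,207),(383,234))])
big2=cv2.hconcat([cv2.resize(im[140:215,250:350],None,fx=4,fy=4),cv2.resize(im[225:300,290:390],None,fx=4,fy=4)])
cv2.imwrite("pics/c1.png",cv2.vconcat([big,big2]))
E
python3 m.py
```

```text
[[386.0, 0.0, 246.6], [0.0, 386.0, 193.8], [0.0, 0.0, 1.0]]
eggA c [ 0.554  -0.0301] size [0.0522 0.0684] long axis deg 135.0 65
eggB c [ 0.4791 -0.4076] size [0.0406 0.0514] long axis deg 175.5 52
tray c [0.5234 0.2395] size [0.3552 0.3568] long axis deg 91.6 548
rest c [ 0.5729 -0.2895] size [0.0541 0.019 ] long axis deg 68.1 47
chop c [ 0.6529 -0.1969] size [0.234  0.0149] long axis deg 87.0 258
```

View pics/c1.png

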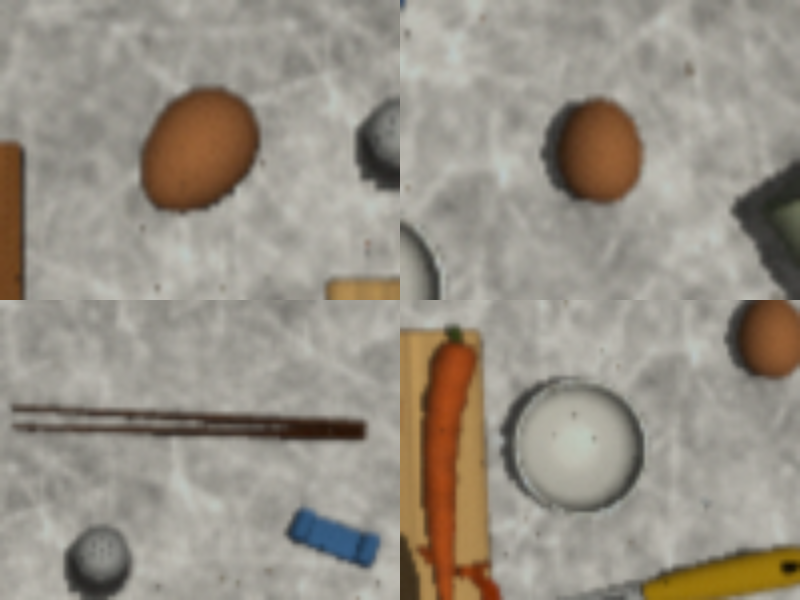

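Egg B at (383,234) measures 41×51 mm, which fits 42×54. Egg A at (235,207) is 52×68, too large, so B is the one meant, and the enlarged crop confirms it. The crop also shows the chopsticks' thin ends pointing left, the rest at (334,199), the shaker at (274,204) and the small bowl at (334,261). Next I'll fit the tray and the bowl rims.

```bash
cat >> h.py <<'E'
def plan(pos,yaw=None):
    "print servo row numbers: turn z (units), shift (units) to TCP target, tool down, tool-x yaw (deg)"
    s=manip.read_state(); R=np.array(s["orientation"]); d=R.T@(np.array(pos)-s["tool_pos"])/0.2
    y0=np.degrees(np.arctan2(R[1,0],R[0,0])); rz=0
    if yaw is not None: rz=-(((yaw-y0)+90)%180-90)/90
    print("turn z %.3f  shift [%.3f,%.3f,%.3f]"%(rz,*d),"yaw now %.1f"%y0,"rows>=%d"%np.ceil(max(np.linalg.norm(d)*4,abs(rz)*90/8.59)), "tiltz",R[:,2].round(3))
E
cat > m2.py <<'E'
from h import *
exec(open("m.py").read().split("rep(\"eggA\"")[0].split("import *")[1])
m=np.zeros_like(sat); m[165:296,55:202]=sat[165:296,55:202]
m=cv2.morphologyEx(m,cv2.MORPH_CLOSE,np.ones((5,5)))
c0,_=cv2.findContours(m,cv2.RETR_EXTERNAL,cv2.CHAIN_APPROX_NONE); cv2.drawContours(m,[max(c0,key=cv2.contourArea)],-1,255,-1)
m=cv2.morphologyEx(m,cv2.MORPH_OPEN,np.ones((70,1)))
c=max(cv2.findContours(m,cv2.RETR_EXTERNAL,cv2.CHAIN_APPROX_NONE)[0],key=cv2.contourArea)
rep("tray",c,.025)
# edges
P=np.array([ray(g,p[0],.025)[:2] for p in c])
for n,a,mm in(("front",1,P[:,0]<P[:,0].min()+.012),("back",1,P[:,0]>P[:,0].max()-.012)):
    k=np.polyfit(P[mm][:,1],P[mm][:,0],1); print(n,"deg",np.degrees(-np.arctan(k[0])),k)
for n,mm in(("left",P[:,1]>P[:,1].max()-.012),("right",P[:,1]<P[:,1].min()+.012)):
    k=np.polyfit(P[mm][:,0],P[mm][:,1],1); print(n,"deg",np.degrees(np.arctan(k[0])),k)
for n,px,r,z in(("large",(106,226),30,.069),("small",(334,261),22,.04)):
    w=((hsv[...,1]<60)&(hsv[...,2]>60)).astype(np.uint8)*255
    if n=="small":
        ed=cv2.HoughCircles(cv2.GaussianBlur(im[230:295,300:370,1],(3,3),0),cv2.HOUGH_GRADIENT,1,50,param1=120,param2=10,minRadius=13,maxRadius=20)
        x,y,rr=ed[0][0]; p=(x+300,y+230)
    else:
        ed=cv2.HoughCircles(cv2.GaussianBlur(im[195:258,72:140,1],(3,3),0),cv2.HOUGH_GRADIENT,1,50,param1=120,param2=10,minRadius=20,maxRadius=30)
        x,y,rr=ed[0][0]; p=(x+72,y+195)
    print(n,p,"r mm",rr/386*(1.012-z)*1000,ray(g,p,z))
for q in ((274,204),): print("shaker top",ray(g,q,.085))
plan((.48,-.408,.22),0)
E
python3 m2.py
```

```text
[[386.0, 0.0, 246.6], [0.0, 386.0, 193.8], [0.0, 0.0, 1.0]]
tray c [0.5001 0.2413] size [0.3381 0.3307] long axis deg 1.0 506
front deg -1.721062557841947 [0.03004725 0.33062611]
back deg 0.715979392924286 [-0.01249685  0.66458395]
left deg 1.402454978043404 [0.02448235 0.38912618]
right deg 1.3604675694914474 [0.0237491 0.0649594]
large (np.float32(104.5), np.float32(225.5)) r mm 57.410625 [0.5028 0.2878 0.069 ]
small (np.float32(333.5), np.float32(260.5)) r mm 45.830055 [ 0.4128 -0.2763  0.04  ]
shaker top [ 0.5487 -0.1297  0.085 ]
turn z 0.210  shift [1.610,-0.292,0.057] yaw now 18.9 rows>=7 tiltz [-0.  0. -1.]
```

Call:
servo_tool(commands=[[[0, 0, 0], [1.0, -0.18, 0.0], 1], [[0, 0, 0], [1.0, -0.18, 0.0], 1], [[0, 0, 0], [1.0, -0.18, 0.0], 1], [[0, 0, 0], [1.0, -0.18, 0.0], 1], [[0, 0, 0], [1.0, -0.18, 0.0], 1]])

```text
t: 1.5
tool_pos: [0.3765, -0.4656, 0.2314]
orientation: [[0.945, 0.328, 0.002], [0.328, -0.945, 0.001], [0.003, -0.0, -1.0]]
contact_force: [-1.0, 1.2, -0.6]
width: 1.001
```

Call:
servo_tool(commands=[[[0, 0, 0.21], [0.61, -0.11, 0.06], 1], [[0, 0, 0.21], [0.61, -0.11, 0.06], 1], [[0, 0, 0.21], [0.61, -0.11, 0.06], 1], [[0, 0, 0.21], [0.61, -0.11, 0.06], 1], [[0, 0, 0.21], [0.61, -0.11, 0.06], 1], [[0, 0, 0.21], [0.61, -0.11, 0.06], 1]])

```text
t: 2.1
tool_pos: [0.479, -0.4094, 0.2193]
orientation: [[1.0, -0.0, -0.001], [-0.0, -1.0, -0.0], [-0.001, 0.0, -1.0]]
contact_force: [-0.1, -0.4, 0.1]
width: 0.999
```

```bash
cat > w.py <<'E'
from h import *
import sys
# usage: w.py name label z ...
f,g=grab("wrist"); cv2.imwrite(f"pics/{sys.argv[1]}.png",f["pixels"])
s=manip.read_state(); print(s["t"],np.round(s["tool_pos"],4),"F",np.round(s["contact_force"],1),"w",round(s["width"],3))
for l,z in zip(sys.argv[2::2],sys.argv[3::2]):
    for d in optics.look_for(l,f)[:2]: print(l,"look",round(d["p"],2),np.round(d["pixel"]),ray(g,d["pixel"],float(z)))
    for d in optics.spot_point(l,f)[:2]: print(l,"spot",round(d["p"],2),np.round(d["pixel"]),ray(g,d["pixel"],0))
E
python3 w.py w1 egg .021 small_bowl .03; python3 -c "
from h import *
plan((.479,-.408,.008),0)"
```

```text
2.15 [ 0.4789 -0.4095  0.2194] F [-0.3  0.1  0.1] w 0.998
egg look 0.76 [247. 167.] [ 0.4791 -0.4037  0.021 ]
egg look 0.26 [144.  79.] [ 0.5737 -0.2955  0.021 ]
egg spot 0.83 [249. 162.] [ 0.4809 -0.406   0.    ]
small_bowl look 0.73 [141. 224.] [ 0.412  -0.2766  0.03  ]
small_bowl spot 0.59 [149. 216.] [ 0.4101 -0.2767  0.    ]
turn z -0.001  shift [-0.002,-0.006,1.057] yaw now -0.1 rows>=5 tiltz [-0. -0. -1.]
```

View pics/w1.png

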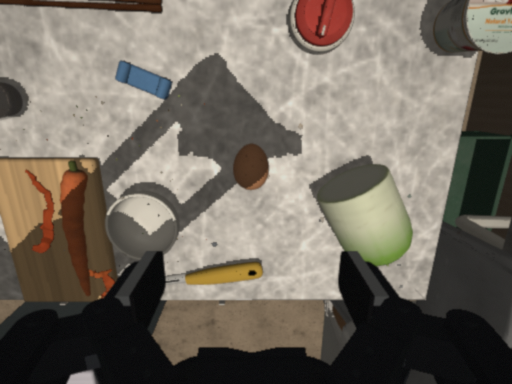

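```bash
cat > w2.py <<'E'
from h import *
f,g=grab("wrist"); im=f["pixels"]; hsv=cv2.cvtColor(im,cv2.COLOR_BGR2HSV)
m=((hsv[...,1]>90)&((hsv[...,0]<20))).astype(np.uint8)*255
m[:120]=0;m[215:]=0;m[:,:200]=0;m[:,300:]=0
c=max(cv2.findContours(m,0,1)[0],key=cv2.contourArea)
P=np.array([ray(g,p[0],.021)[:2] for p in c],np.float32);e=cv2.fitEllipse(P);print("egg",e)
E
python3 w2.py
```

```text
egg ((0.47877785563468933, -0.40775707364082336), (0.03881702572107315, 0.052762966603040695), 88.6717758178711)
```

The wrist view shows the egg at (250,167), with its long axis along x. The small bowl is at (142,226) and the rest at (143,79). I'll descend and grasp the egg.

Call:
servo_tool(commands=[[[0, 0, 0], [0, -0.012, 0.85], 0.6], [[0, 0, 0], [0, -0.012, 0.85], 0.6], [[0, 0, 0], [0, -0.012, 0.85], 0.6], [[0, 0, 0], [0, -0.012, 0.85], 0.6], [[0, 0, 0], [0, -0.012, 1.0], 0.6], [[0, 0, 0], [0, -0.012, 1.0], 0.6]], newtons=20)

```text
t: 3.0
tool_pos: [0.4776, -0.4039, 0.0156]
orientation: [[1.0, -0.0, -0.005], [-0.0, -1.0, 0.005], [-0.005, -0.005, -1.0]]
contact_force: [-0.0, 0.7, -0.2]
width: 0.802
```

Call:
servo_tool(commands=[[[0, 0, 0], [0, 0, 0.06], 0.6], [[0, 0, 0], [0, 0, 0.06], 0.0], [[0, 0, 0], [0, 0, 0.06], -0.2], [[0, 0, 0], [0, 0, 0.06], -0.4], [[0, 0, 0], [0, 0, 0.06], -0.4], [[0, 0, 0], [0, 0, 0.06], -0.4], [[0, 0, 0], [0, 0, 0.06], -0.4]])

```text
t: 3.7
tool_pos: [0.4809, -0.4068, 0.0086]
orientation: [[1.0, 0.0, 0.002], [0.0, -1.0, -0.002], [0.002, 0.002, -1.0]]
contact_force: [0.6, 0.6, 6.4]
width: 0.465
```

Call:
servo_tool(commands=[[[0, 0, 0], [0, 0, -0.25], -0.4], [[0, 0, 0], [0, 0, -0.5], -0.4], [[0, 0, 0], [0, 0, -0.75], -0.4], [[0, 0, 0], [0, 0, -0.85], -0.4], [[0, 0, 0], [0, 0, -0.85], -0.4]])

```text
t: 4.2
tool_pos: [0.4822, -0.408, 0.1819]
orientation: [[1.0, 0.0, 0.006], [0.0, -1.0, -0.006], [0.006, 0.006, -1.0]]
contact_force: [0.3, -0.5, 0.4]
width: 0.465
```

Call:
servo_tool(commands=[[[0, 0, 0], [0, -0.15, 0], -0.4], [[0, 0, 0], [0, -0.4, 0], -0.4], [[0, 0, 0], [0, -0.65, 0], -0.4], [[0, 0, 0], [0, -0.85, 0], -0.4], [[0, 0, 0], [0, -1.0, 0], -0.4]])

```text
t: 4.7
tool_pos: [0.4783, -0.2027, 0.1757]
orientation: [[1.0, 0.001, -0.003], [0.001, -1.0, 0.003], [-0.003, -0.003, -1.0]]
contact_force: [0.5, -0.7, -0.3]
width: 0.466
```

Call:
servo_tool(commands=[[[0, 0, 0], [0, -0.2, 0], -0.4], [[0, 0, 0], [0, -0.4, 0], -0.4], [[0, 0, 0], [0, -0.65, 0], -0.4], [[0, 0, 0], [0, -0.85, 0], -0.4], [[0, 0, 0], [0, -1.0, 0], -0.4]])

```text
t: 5.2
tool_pos: [0.4783, -0.0035, 0.1759]
orientation: [[1.0, 0.001, -0.003], [0.001, -1.0, 0.001], [-0.003, -0.001, -1.0]]
contact_force: [-0.6, -0.5, -0.2]
width: 0.468
```

Call:
servo_tool(commands=[[[0, 0, 0], [0, -0.2, 0], -0.4], [[0, 0, 0], [0, -0.4, 0], -0.4], [[0, 0, 0], [0, -0.65, 0], -0.4], [[0, 0, 0], [0, -0.85, 0], -0.4], [[0, 0, 0], [0, -1.0, 0], -0.4]])

```text
t: 5.7
tool_pos: [0.4787, 0.1962, 0.176]
orientation: [[1.0, 0.001, -0.002], [0.001, -1.0, -0.0], [-0.002, 0.0, -1.0]]
contact_force: [0.9, -0.9, -0.3]
width: 0.46
```

```bash
python3 w.py w2 large_bowl .069 tumbler .06 tray 0; python3 -c "
from h import *
plan((.503,.287,.12),0)"
```

```text
5.75 [0.4791 0.1995 0.1761] F [ 0.2  4.5 -0.6] w 0.47
large_bowl look 0.82 [140. 156.] [0.5086 0.2901 0.069 ]
large_bowl look 0.19 [249. 266.] [0.4044 0.1991 0.069 ]
large_bowl spot 0.55 [158. 152.] [0.5001 0.2954 0.    ]
tray look 0.61 [228. 107.] [0.5454 0.2211 0.    ]
tray spot 0.61 [212. 153.] [0.4992 0.2387 0.    ]
tray spot 0.49 [160. 152.] [0.5002 0.2942 0.    ]
turn z -0.001  shift [0.116,-0.472,0.283] yaw now -0.1 rows>=3 tiltz [-0.001 -0.001 -1.   ]
```

Call:
servo_tool(commands=[[[0, 0, 0], [0.12, -0.2, 0], -0.4], [[0, 0, 0], [0.12, -0.445, 0], -0.4], [[0, 0, 0], [0.12, -0.445, 0.2], -0.4], [[0, 0, 0], [0.12, -0.445, 0.4], -0.4], [[0, 0, 0], [0.12, -0.445, 0.55], -0.4], [[0, 0, 0], [0.12, -0.445, 0.62], -0.4], [[0, 0, 0], [0.12, -0.445, 0.66], -0.4], [[0, 0, 0], [0.12, -0.445, 0.69], -0.4]])

```text
t: 6.85
tool_pos: [0.5051, 0.2826, 0.0396]
orientation: [[1.0, -0.001, 0.001], [-0.001, -1.0, 0.0], [0.001, -0.0, -1.0]]
contact_force: [0.8, -0.1, -0.3]
width: 0.467
```

Call:
servo_tool(commands=[[[0, 0, 0], [0, 0, 0.01], -0.4], [[0, 0, 0], [0, 0, 0.01], -0.4]])

```text
t: 7.05
tool_pos: [0.505, 0.2831, 0.0382]
orientation: [[1.0, -0.0, 0.002], [-0.0, -1.0, 0.001], [0.002, -0.001, -1.0]]
contact_force: [-0.4, -0.2, -0.6]
width: 0.463
```

Call:
servo_tool(commands=[[[0, 0, 0], [0, -0.02, 0.025], -0.4], [[0, 0, 0], [0, -0.02, 0.025], -0.4], [[0, 0, 0], [0, -0.02, 0.025], 0.0], [[0, 0, 0], [0, -0.02, 0.025], 0.15], [[0, 0, 0], [0, -0.02, 0.025], 0.2], [[0, 0, 0], [0, -0.02, 0.025], 0.2]])

```text
t: 7.65
tool_pos: [0.5046, 0.2874, 0.0326]
orientation: [[1.0, -0.0, 0.001], [-0.0, -1.0, 0.001], [0.001, -0.001, -1.0]]
contact_force: [-0.1, 2.8, 0.0]
width: 0.599
```

Call:
servo_tool(commands=[[[0, 0, 0], [0, 0, -0.1], 0.2], [[0, 0, 0], [0, 0, -0.3], 0.2], [[0, 0, 0], [0, 0, -0.55], 0.2], [[0, 0, 0], [0, 0, -0.8], 0.2], [[0, 0, 0], [0, 0, -0.8], 0.2]])

```text
t: 8.15
tool_pos: [0.5086, 0.2885, 0.1997]
orientation: [[1.0, 0.0, 0.012], [-0.0, -1.0, 0.005], [0.012, -0.005, -1.0]]
contact_force: [1.1, 1.3, -0.7]
width: 0.602
```

```bash
python3 w.py w3 egg .041 large_bowl .069
```

```text
8.2 [0.5068 0.2877 0.1964] F [ 0.6 -0.7 -0.1] w 0.603
egg look 0.88 [255. 187.] [0.4983 0.286  0.041 ]
egg spot 0.7 [255. 178.] [0.4982 0.2856 0.    ]
large_bowl look 0.74 [239. 187.] [0.5063 0.3015 0.069 ]
large_bowl spot 0.58 [252. 177.] [0.4986 0.2892 0.    ]
```

View pics/w3.png

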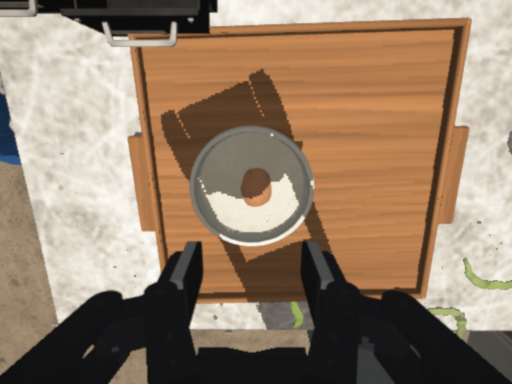

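The egg lies in the bowl at (256,187) and the bowl rim is centred at about (252,185). I'll get the tray frame from its rim corners here, (131,36), (470,19), (427,298) and (162,302).

Run:
```python
from h import *
f,g=grab("wrist")
C=[ray(g,p,.025)[:2] for p in((131,36),(470,19),(427,298),(162,302))]
tl,tr,br,bl=C; print(*C, np.mean(C,0))
print("back/front edge deg",[np.degrees(np.arctan2((a-b)[1],(a-b)[0]))-90 for a,b in((tl,tr),(bl,br))],"side",[np.degrees(np.arctan2((a-b)[1],(a-b)[0])) for a,b in((tl,bl),(tr,br))])
gr=cv2.cvtColor(f["pixels"],6)
c=cv2.HoughCircles(cv2.GaussianBlur(gr,(3,3),0)[100:270,160:340],cv2.HOUGH_GRADIENT,1,80,param1=100,param2=15,minRadius=50,maxRadius=70)[0][0]
p=c[:2]+[160,100]; print("L rim",p,c[2],ray(g,p,.069))
plan((.43,.2,.2),0)
```

```text
[0.6327 0.3968] [0.6465 0.0894] [0.3478 0.0737] [0.3421 0.3953] [0.492275 0.2388  ]
back/front edge deg [np.float64(2.570433415301352), np.float64(1.0153972394514454)] side [np.float64(0.2957429662826347), np.float64(3.008760389130186)]
L rim [245.5 180.5] 62.8 [0.5077 0.2919 0.069 ]
turn z -0.000  shift [-0.365,0.431,-0.046] yaw now -0.0 rows>=3 tiltz [-0.003 -0.002 -1.   ]
```

Call:
servo_tool(commands=[[[0, 0, -0.7], [-0.05, 0.15, 0], 0.2], [[0, 0, -0.7], [-0.1, 0.3, 0], 0.2], [[0, 0, -0.7], [-0.2, 0.5, 0], 0.2], [[0, 0, -0.7], [-0.3, 0.7, 0], 0.2], [[0, 0, -0.7], [-0.3, 0.85, 0], 0.2], [[0, 0, -0.7], [-0.3, 1.0, 0], 0.2], [[0, 0, -0.7], [-0.3, 1.0, 0], 0.2], [[0, 0, -0.7], [-0.3, 1.0, 0], 0.2]])

```text
t: 9.25
tool_pos: [0.4432, 0.0858, 0.191]
orientation: [[0.452, 0.892, -0.003], [0.892, -0.452, -0.0], [-0.001, -0.003, -1.0]]
contact_force: [0.3, 0.2, -0.2]
width: 0.597
```

```bash
python3 -c "
from h import *
plan((.448,-.1,.19),90)"
```

```text
turn z -0.298  shift [-0.818,0.441,0.005] yaw now 63.2 rows>=4 tiltz [-0.003 -0.    -1.   ]
```

Then with yaw 90, tool x = world y and tool y = world x.

Call:
servo_tool(commands=[[[0, 0, -0.298], [-0.2, 0.11, 0], -0.1], [[0, 0, -0.298], [-0.4, 0.22, 0], -0.1], [[0, 0, -0.298], [-0.6, 0.33, 0], -0.1], [[0, 0, -0.298], [-0.82, 0.44, 0], -0.1], [[0, 0, -0.298], [-0.82, 0.44, 0], -0.1], [[0, 0, -0.298], [-0.82, 0.44, 0], -0.1]])

```text
t: 9.85
tool_pos: [0.4475, -0.1006, 0.1912]
orientation: [[0.008, 1.0, -0.002], [1.0, -0.008, 0.001], [0.001, -0.002, -1.0]]
contact_force: [-0.0, -0.3, 0.2]
width: 0.445
```

Call:
servo_tool(commands=[[[0, 0, 0], [-0.2, 0, 0], -0.1], [[0, 0, 0], [-0.45, 0, 0], -0.1], [[0, 0, 0], [-0.7, 0, 0], -0.1], [[0, 0, 0], [-0.88, 0, 0], -0.1], [[0, 0, 0], [-0.88, 0, 0.2], -0.1], [[0, 0, 0], [-0.88, 0, 0.3], -0.1], [[0, 0, 0], [-0.88, 0, 0.3], -0.1]])

```text
t: 10.55
tool_pos: [0.4454, -0.2717, 0.1289]
orientation: [[0.004, 1.0, -0.006], [1.0, -0.004, 0.006], [0.006, -0.006, -1.0]]
contact_force: [-0.2, 0.5, -0.1]
width: 0.448
```

```bash
python3 w.py w4 small_bowl .03; python3 -c "
from h import *
plan((.448,-.2765,.012),90)"
```

```text
10.6 [ 0.4465 -0.2726  0.1306] F [-0.5 -0.2  0.2] w 0.453
small_bowl look 0.87 [213. 202.] [ 0.4102 -0.2767  0.03  ]
small_bowl spot 0.92 [217. 193.] [ 0.4106 -0.2775  0.    ]
turn z -0.001  shift [-0.012,-0.001,0.604] yaw now 89.9 rows>=3 tiltz [ 0.  0. -1.]
```

View pics/w4.png

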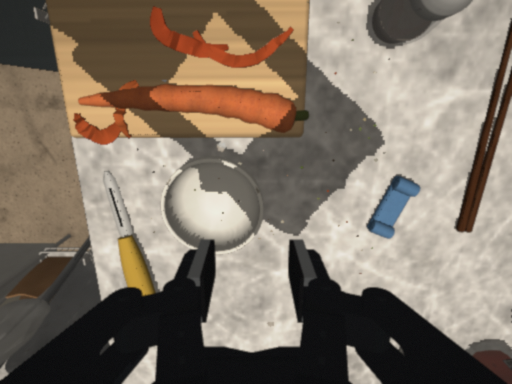

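The small bowl is at (212,204) in the wrist view, centre (0.411,-0.277). I'll pinch its back wall.

Call:
servo_tool(commands=[[[0, 0, 0], [-0.022, 0.003, 0.2], -0.1], [[0, 0, 0], [-0.022, 0.003, 0.4], -0.1], [[0, 0, 0], [-0.022, 0.003, 0.5], -0.1], [[0, 0, 0], [-0.022, 0.003, 0.56], -0.1], [[0, 0, 0], [-0.022, 0.003, 0.59], -0.1], [[0, 0, 0], [-0.022, 0.003, 0.59], -0.1], [[0, 0, 0], [-0.022, 0.003, 0.59], -0.1]])

```text
t: 11.4
tool_pos: [0.4491, -0.2801, 0.0154]
orientation: [[0.003, 1.0, 0.002], [1.0, -0.003, -0.001], [-0.001, 0.002, -1.0]]
contact_force: [-0.5, -0.3, -0.5]
width: 0.447
```

Call:
servo_tool(commands=[[[0, 0, 0], [0, 0, 0], -0.5], [[0, 0, 0], [0, 0, 0], -0.8], [[0, 0, 0], [0, 0, 0], -1], [[0, 0, 0], [0, 0, 0], -1], [[0, 0, 0], [0, 0, 0], -1], [[0, 0, 0], [0, 0, 0], -1]], newtons=35)

```text
t: 12.0
tool_pos: [0.4484, -0.2803, 0.0166]
orientation: [[0.003, 1.0, 0.001], [1.0, -0.003, -0.002], [-0.002, 0.001, -1.0]]
contact_force: [-4.5, 1.3, 17.7]
width: 0.209
```

Call:
servo_tool(commands=[[[0, 0, 0], [0, 0, -0.03], -1], [[0, 0, 0], [0, 0, -0.03], -1], [[0, 0, 0], [0, 0, -0.03], -1], [[0, 0, 0], [0, 0, -0.03], -1]])

```text
t: 12.4
tool_pos: [0.4479, -0.2798, 0.0217]
orientation: [[0.003, 1.0, -0.0], [1.0, -0.003, -0.001], [-0.001, -0.0, -1.0]]
contact_force: [-2.9, 1.1, 9.5]
width: 0.17
```

Call:
servo_tool(commands=[[[0, 0, 0], [0, 0, -0.05], -1], [[0, 0, 0], [0, 0, -0.1], -1], [[0, 0, 0], [0, 0, -0.15], -1], [[0, 0, 0], [0, 0, -0.2], -1], [[0, 0, 0], [0, 0, -0.2], -1]])

```text
t: 12.9
tool_pos: [0.4493, -0.2804, 0.0621]
orientation: [[0.003, 1.0, 0.003], [1.0, -0.003, -0.002], [-0.002, 0.003, -1.0]]
contact_force: [-0.2, -0.5, -1.3]
width: 0.132
```

```bash
python3 w.py w5 small_bowl .07
python3 - <<'E'
from h import *
f,g=grab("scene"); x,y=map(int,proj(g,(.42,-.28,.07)))
cv2.imwrite("pics/s5.png",cv2.hconcat([cv2.resize(f["pixels"][y-45:y+45,x-50:x+50],(400,360)),cv2.resize(cv2.imread("pics/w5.png"),(400,360))]))
E
```

```text
12.95 [ 0.4489 -0.2801  0.0613] F [-0.9 -0.5 -0.7] w 0.136
small_bowl look 0.93 [182. 235.] [ 0.4138 -0.2651  0.07  ]
small_bowl spot 0.96 [212. 231.] [ 0.4187 -0.2953  0.    ]
```

View pics/s5.png

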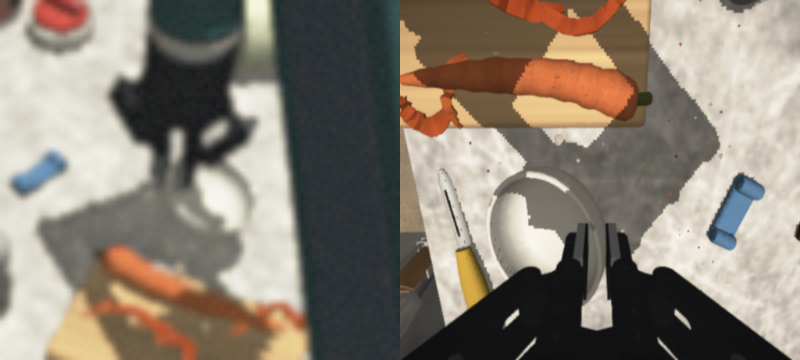

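The small bowl is held by its back wall in the pads, at (550,230) in the right half. I'll carry it over.

Call:
servo_tool(commands=[[[0, 0, 0], [0, 0, -0.2], -1], [[0, 0, 0], [0, 0, -0.4], -1], [[0, 0, 0], [0.15, 0, -0.5], -1], [[0, 0, 0], [0.35, 0, -0.5], -1], [[0, 0, 0], [0.55, 0, -0.5], -1], [[0, 0, 0], [0.75, 0, -0.5], -1], [[0, 0, 0], [0.9, 0, -0.5], -1], [[0, 0, 0], [1.0, 0, -0.5], -1]])

```text
t: 13.9
tool_pos: [0.4477, -0.0772, 0.1597]
orientation: [[0.002, 1.0, -0.002], [1.0, -0.002, 0.001], [0.001, -0.002, -1.0]]
contact_force: [-0.5, 0.1, -1.4]
width: 0.128
```

Call:
servo_tool(commands=[[[0, 0, 0], [0.2, 0.1, 0], -1], [[0, 0, 0], [0.4, 0.2, 0], -1], [[0, 0, 0], [0.6, 0.3, 0], -1], [[0, 0, 0], [0.8, 0.4, 0], -1], [[0, 0, 0], [0.95, 0.48, 0], -1], [[0, 0, 0], [1.0, 0.48, 0], -1], [[0, 0, 0], [1.0, 0.48, 0], -1]])

```text
t: 14.6
tool_pos: [0.5448, 0.1213, 0.1595]
orientation: [[0.001, 1.0, -0.002], [1.0, -0.001, -0.0], [-0.0, -0.002, -1.0]]
contact_force: [-0.2, -0.9, -0.6]
width: 0.128
```

```bash
python3 w.py w6 small_bowl .13; python3 -c "
from h import *
f,g=grab('wrist')
for d in optics.spot_point('small_bowl',f)[:1]+optics.spot_point('large_bowl',f)[:1]: print(ray(g,d['pixel'],.14),ray(g,d['pixel'],.012))
plan((.544,.1575,.05),90)"
```

```text
14.65 [0.5443 0.1201 0.1595] F [ 0.  -0.8 -0.6] w 0.128
small_bowl look 0.85 [181. 234.] [0.4994 0.1194 0.13  ]
small_bowl spot 0.89 [211. 229.] [0.4986 0.0629 0.    ]
[0.5213 0.1241 0.14  ] [0.5039 0.0652 0.012 ]
turn z -0.003  shift [0.193,-0.005,0.552] yaw now 89.7 rows>=3 tiltz [-0.001 -0.    -1.   ]
```

View pics/w6.png

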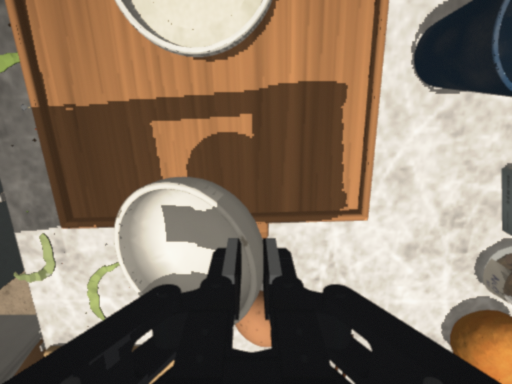

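The bowl hangs tilted, because the pads have aligned with its sloping wall. I'll tilt the tool to level it before setting it down.

Call:
servo_tool(commands=[[[0.19, 0, 0], [0.1, -0.037, 0], -1], [[0.19, 0, 0], [0.185, -0.037, 0.1], -1], [[0.19, 0, 0], [0.185, -0.037, 0.3], -1], [[0.19, 0, 0], [0.185, -0.037, 0.45], -1], [[0.19, 0, 0], [0.185, -0.037, 0.45], -1], [[0.19, 0, 0], [0.185, -0.037, 0.45], -1]])

```text
t: 15.5
tool_pos: [0.5378, 0.1565, 0.0706]
orientation: [[0.004, 0.955, -0.295], [1.0, -0.004, 0.001], [-0.0, -0.295, -0.955]]
contact_force: [0.8, -0.2, 0.4]
width: 0.128
```

Run:
```python
from h import *
for n in("scene","top"):
    f,g=grab(n); x,y=map(int,proj(g,(.5,.22,.05))); p=f["pixels"][y-60:y+60,x-65:x+65]; cv2.imwrite(f"pics/{n}7.png",p)
    for l,z in(("small_bowl",.05),("large_bowl",.012)):
        for d in optics.spot_point(l,f)[:2]: print(n,l,round(d["p"],2),np.round(d["pixel"]),ray(g,d["pixel"],z))
cv2.imwrite("pics/st7.png",cv2.resize(cv2.hconcat([cv2.imread("pics/scene7.png"),cv2.imread("pics/top7.png")]),(800,370),interpolation=2))
```

```text
scene small_bowl 0.98 [244. 245.] [0.5075 0.1577 0.05  ]
scene large_bowl 0.87 [227. 284.] [0.5033 0.277  0.012 ]
scene large_bowl 0.68 [282. 152.] [ 0.5654 -0.2784  0.012 ]
top small_bowl 0.65 [158. 224.] [0.5078 0.1601 0.05  ]
top large_bowl 0.43 [113. 228.] [0.5016 0.2871 0.012 ]
```

View pics/st7.png

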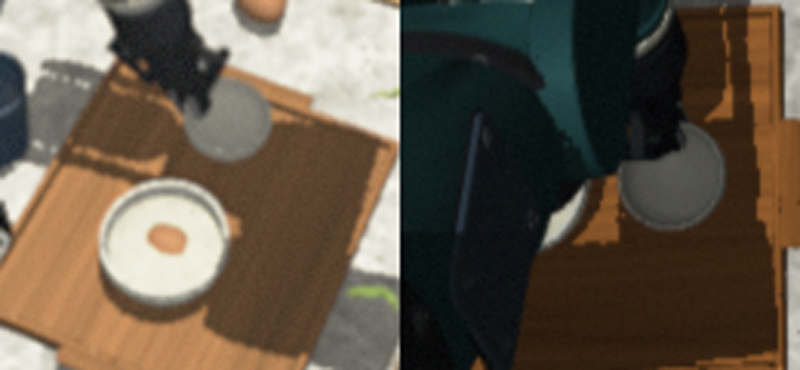

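Bowl at about (0.508,0.159), level. I'll lower straight down, which means shifting along tool y and z in the ratio 0.295:0.955.

Call:
servo_tool(commands=[[[0, 0, 0], [0, 0.025, 0.08], -1], [[0, 0, 0], [0, 0.047, 0.152], -1], [[0, 0, 0], [0, 0.055, 0.178], -1], [[0, 0, 0], [0, 0.055, 0.178], -1]])

```text
t: 16.2
tool_pos: [0.538, 0.1572, 0.0331]
orientation: [[0.003, 0.955, -0.295], [1.0, -0.003, 0.001], [0.0, -0.295, -0.955]]
contact_force: [-1.3, -0.1, 4.7]
width: 0.128
```

Call:
servo_tool(commands=[[[0, 0, 0], [0, 0.006, 0.019], -1], [[0, 0, 0], [0, 0.012, 0.038], -1], [[0, 0, 0], [0, 0.012, 0.038], -1]])

```text
t: 16.5
tool_pos: [0.5406, 0.1575, 0.03]
orientation: [[0.003, 0.957, -0.291], [1.0, -0.003, 0.002], [0.001, -0.291, -0.957]]
contact_force: [0.9, -1.1, 35.2]
width: 0.123
```

Call:
servo_tool(commands=[[[0, 0, 0], [0, -0.007, -0.025], -1], [[0, 0, 0], [0, -0.007, -0.025], -0.7], [[0, 0, 0], [0, -0.007, -0.025], -0.5], [[0, 0, 0], [0, -0.007, -0.025], -0.4], [[0, 0, 0], [0, -0.007, -0.025], -0.4], [[0, 0, 0], [0, -0.007, -0.025], -0.4]])

```text
t: 17.1
tool_pos: [0.5379, 0.1571, 0.0298]
orientation: [[0.003, 0.955, -0.295], [1.0, -0.003, 0.001], [-0.0, -0.295, -0.955]]
contact_force: [-0.0, 0.9, -0.0]
width: 0.296
```

Call:
servo_tool(commands=[[[0, 0, 0], [0, 0, -0.15], -0.4], [[0, 0, 0], [0, 0, -0.35], -0.4], [[0, 0, 0], [0, 0, -0.55], -0.4], [[-0.19, 0, 0], [0, 0, -0.7], -0.4], [[-0.19, 0, 0], [0, 0, -0.7], -0.4], [[-0.19, 0, 0], [0, 0, -0.7], -0.4]])

```text
t: 17.7
tool_pos: [0.5735, 0.1569, 0.1639]
orientation: [[0.002, 1.0, -0.003], [1.0, -0.002, -0.0], [-0.0, -0.003, -1.0]]
contact_force: [-1.9, -0.7, 0.5]
width: 0.299
```

```bash
cat > top.py <<'E'
from h import *
import sys
for n in("scene","top"):
    f,g=grab(n)
    for l,z in zip(sys.argv[1::2],sys.argv[2::2]):
        for d in optics.spot_point(l,f)[:2]: print(n,l,round(d["p"],2),np.round(d["pixel"]),ray(g,d["pixel"],float(z)))
E
python3 top.py small_bowl .012 large_bowl .012; python3 w.py w8 small_bowl .05 large_bowl .069;python3 -c "
from h import *
plan((.555,-.132,.19),90)"
```

```text
scene small_bowl 0.86 [242. 252.] [0.512  0.1617 0.012 ]
scene large_bowl 0.57 [229. 284.] [0.4992 0.2733 0.012 ]
top small_bowl 0.93 [161. 230.] [0.4971 0.1622 0.012 ]
top large_bowl 0.61 [111. 228.] [0.5037 0.2919 0.012 ]
18.05 [0.5811 0.157  0.1636] F [-0.2  0.3 -0.2] w 0.299
small_bowl look 0.57 [168. 189.] [0.5054 0.1593 0.05  ]
small_bowl spot 0.69 [176. 178.] [0.5006 0.1556 0.    ]
large_bowl look 0.82 [147.  52.] [0.5051 0.2671 0.069 ]
large_bowl spot 0.61 [164.  33.] [0.5001 0.292  0.    ]
turn z -0.002  shift [-1.445,-0.120,-0.132] yaw now 89.8 rows>=6 tiltz [-0.001 -0.    -1.   ]
```

Both bowls are placed right. Next, the shaker.

Call:
servo_tool(commands=[[[0, 0, 0], [-0.2, -0.03, -0.13], 0.4], [[0, 0, 0], [-0.4, -0.06, -0.13], 0.4], [[0, 0, 0], [-0.6, -0.08, -0.13], 0.4], [[0, 0, 0], [-0.8, -0.1, -0.13], 0.4], [[0, 0, 0], [-1.0, -0.12, -0.13], 0.4]])

```text
t: 18.75
tool_pos: [0.5548, -0.0444, 0.1902]
orientation: [[0.003, 1.0, 0.0], [1.0, -0.003, 0.0], [0.0, 0.0, -1.0]]
contact_force: [-0.1, 0.3, 0.4]
width: 0.702
```

Call:
servo_tool(commands=[[[0, 0, 0], [-0.2, 0, 0], 0.5], [[0, 0, 0], [-0.35, 0, 0], 0.5], [[0, 0, 0], [-0.35, 0, 0], 0.5], [[0, 0, 0], [-0.35, 0, 0], 0.5]])

```text
t: 19.15
tool_pos: [0.5547, -0.1133, 0.19]
orientation: [[0.005, 1.0, -0.0], [1.0, -0.005, 0.001], [0.001, -0.0, -1.0]]
contact_force: [-0.3, -0.4, -0.3]
width: 0.752
```

```bash
python3 w.py w9 shaker .05 chopsticks .003 rest .01
python3 - <<'E'
from h import *
s=manip.read_state();print(s["tool_pos"])
E
```

```text
19.2 [ 0.5545 -0.1124  0.1899] F [ 0.5  0.  -0.5] w 0.753
shaker look 0.82 [253. 202.] [ 0.5541 -0.1334  0.05  ]
shaker spot 0.77 [252. 192.] [ 0.554 -0.138  0.   ]
chopsticks look 0.61 [339. 203.] [ 0.6546 -0.1515  0.003 ]
chopsticks spot 0.77 [336. 236.] [ 0.6551 -0.195   0.    ]
rest look 0.85 [267. 308.] [ 0.5724 -0.2907  0.01  ]
rest spot 0.92 [269. 304.] [ 0.5749 -0.2928  0.    ]
[ 0.55470595 -0.11191943  0.19008946]
```

View pics/w9.png

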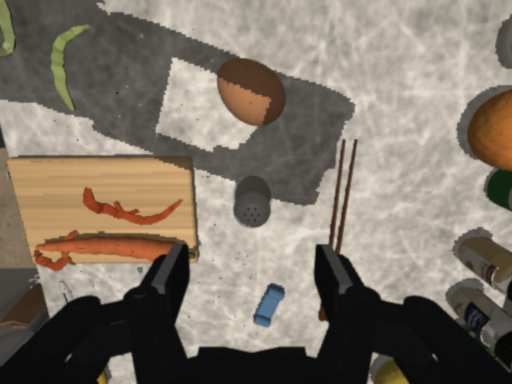

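The shaker, at (253,203), is at (0.554,-0.134). The chopsticks run from (349,140) down to (325,318) and the rest is at (268,305).

Call:
servo_tool(commands=[[[0, 0, 0], [-0.11, 0, 0], 0.5], [[0, 0, 0], [-0.11, 0, 0.2], 0.5], [[0, 0, 0], [-0.11, 0, 0.4], 0.5], [[0, 0, 0], [-0.11, 0, 0.6], 0.5], [[0, 0, 0], [-0.11, 0, 0.75], 0.5], [[0, 0, 0], [-0.11, 0, 0.8], 0.5], [[0, 0, 0], [-0.11, 0, 0.8], 0.5]])

```text
t: 20.2
tool_pos: [0.5537, -0.1341, 0.0289]
orientation: [[0.003, 1.0, -0.003], [1.0, -0.003, 0.001], [0.001, -0.003, -1.0]]
contact_force: [-0.6, -0.9, 0.6]
width: 0.748
```

Call:
servo_tool(commands=[[[0, 0, 0], [0, 0, 0], 0.1], [[0, 0, 0], [0, 0, 0], -0.2], [[0, 0, 0], [0, 0, 0], -0.5], [[0, 0, 0], [0, 0, 0], -0.5], [[0, 0, 0], [0, 0, 0], -0.5], [[0, 0, 0], [0, 0, 0], -0.5]], newtons=30)

```text
t: 20.8
tool_pos: [0.5561, -0.1354, 0.0321]
orientation: [[0.003, 1.0, 0.003], [1.0, -0.003, -0.001], [-0.001, 0.003, -1.0]]
contact_force: [-1.1, 0.9, 8.5]
width: 0.458
```

Call:
servo_tool(commands=[[[0, 0, 0], [0, 0, -0.2], -0.5], [[0, 0, 0], [0, 0, -0.4], -0.5], [[0, 0, 0], [0.1, 0, -0.6], -0.5], [[0, 0, 0], [0.3, 0, -0.6], -0.5], [[0, 0, 0], [0.5, 0, -0.6], -0.5], [[0, 0, 0], [0.7, 0, -0.6], -0.5], [[0, 0, 0], [0.9, 0, -0.6], -0.5], [[0, 0, 0], [1.0, 0, -0.6], -0.5]])

```text
t: 21.6
tool_pos: [0.5551, 0.0681, 0.1511]
orientation: [[0.002, 1.0, 0.001], [1.0, -0.002, 0.001], [0.001, 0.001, -1.0]]
contact_force: [0.5, -0.4, -0.8]
width: 0.457
```

Call:
servo_tool(commands=[[[0, 0, 0], [0.2, 0.05, 0], -0.5], [[0, 0, 0], [0.4, 0.1, 0], -0.5], [[0, 0, 0], [0.6, 0.15, 0], -0.5], [[0, 0, 0], [0.75, 0.18, 0], -0.5], [[0, 0, 0], [0.79, 0.18, 0], -0.5], [[0, 0, 0], [0.79, 0.18, 0], -0.5], [[0, 0, 0], [0.79, 0.18, 0], -0.5]])

```text
t: 22.3
tool_pos: [0.5913, 0.2221, 0.1503]
orientation: [[0.003, 1.0, -0.0], [1.0, -0.003, -0.001], [-0.001, -0.0, -1.0]]
contact_force: [-0.9, -0.7, -0.7]
width: 0.46
```

```bash
python3 -c "
from h import *
plan((.590,.225,.045),90)"
```

```text
turn z -0.002  shift [0.015,-0.006,0.526] yaw now 89.8 rows>=3 tiltz [-0.    -0.001 -1.   ]
```

Call:
servo_tool(commands=[[[0, 0, 0], [0.015, 0, 0.2], -0.5], [[0, 0, 0], [0.015, 0, 0.38], -0.5], [[0, 0, 0], [0.015, 0, 0.48], -0.5], [[0, 0, 0], [0.015, 0, 0.51], -0.5], [[0, 0, 0], [0.015, 0, 0.53], -0.5], [[0, 0, 0], [0.015, 0, 0.53], -0.5]])

```text
t: 22.9
tool_pos: [0.5923, 0.2253, 0.0451]
orientation: [[0.004, 1.0, 0.001], [1.0, -0.004, 0.0], [0.0, 0.001, -1.0]]
contact_force: [-0.3, -0.3, -1.0]
width: 0.464
```

Call:
servo_tool(commands=[[[0, 0, 0], [0, 0, 0.01], -0.5], [[0, 0, 0], [0, 0, 0.015], -0.5], [[0, 0, 0], [0, 0, 0.015], -0.5]])

```text
t: 23.2
tool_pos: [0.5933, 0.2259, 0.0441]
orientation: [[0.003, 1.0, 0.004], [1.0, -0.003, 0.0], [0.001, 0.004, -1.0]]
contact_force: [-3.5, -2.9, 11.2]
width: 0.464
```

Touchdown; release.

Call:
servo_tool(commands=[[[0, 0, 0], [0, 0, -0.007], -0.5], [[0, 0, 0], [0, 0, -0.007], -0.1], [[0, 0, 0], [0, 0, -0.007], 0.1], [[0, 0, 0], [0, 0, -0.007], 0.3], [[0, 0, 0], [0, 0, -0.007], 0.3], [[0, 0, 0], [0, 0, -0.007], 0.3]])

```text
t: 23.8
tool_pos: [0.5916, 0.226, 0.0422]
orientation: [[0.003, 1.0, -0.0], [1.0, -0.003, -0.0], [-0.0, -0.0, -1.0]]
contact_force: [0.0, -1.2, -0.2]
width: 0.654
```

Call:
servo_tool(commands=[[[0, 0, 0], [0, 0, -0.15], 0.3], [[0, 0, 0], [0, 0, -0.4], 0.3], [[0, 0, 0], [0, 0, -0.6], 0.3], [[0, 0, 0], [0, 0, -0.8], 0.3], [[0, 0, 0], [0, 0, -0.8], 0.3]])

```text
t: 24.3
tool_pos: [0.5957, 0.2271, 0.209]
orientation: [[0.003, 1.0, 0.011], [1.0, -0.003, 0.003], [0.003, 0.011, -1.0]]
contact_force: [0.1, -0.4, 1.1]
width: 0.648
```

```bash
python3 top.py shaker .012 small_bowl .012 large_bowl .012; python3 -c "
from h import *
plan((.573,-.291,.2),158)"
```

```text
scene shaker 0.53 [205. 258.] [0.6046 0.2296 0.012 ]
scene small_bowl 0.83 [242. 254.] [0.5085 0.1675 0.012 ]
scene large_bowl 0.57 [226. 284.] [0.5068 0.2791 0.012 ]
top shaker 0.58 [135. 194.] [0.5914 0.2338 0.012 ]
top small_bowl 0.57 [161. 229.] [0.4994 0.1618 0.012 ]
top large_bowl 0.9 [113. 228.] [0.5042 0.2862 0.012 ]
turn z -0.758  shift [-2.584,-0.081,0.006] yaw now 89.8 rows>=11 tiltz [-0.003 -0.001 -1.   ]
```

Call:
servo_tool(commands=[[[0, 0, 0], [-0.15, 0, 0], 0.0], [[0, 0, 0], [-0.4, 0, 0], 0.0], [[0, 0, 0], [-0.6, -0.04, 0], 0.0], [[0, 0, 0], [-0.8, -0.06, 0], 0.0], [[0, 0, 0], [-1.0, -0.08, 0], 0.0]])

```text
t: 25.2
tool_pos: [0.5743, 0.0246, 0.2017]
orientation: [[0.003, 1.0, -0.001], [1.0, -0.003, 0.0], [0.0, -0.001, -1.0]]
contact_force: [0.1, -0.3, 0.0]
width: 0.503
```

Call:
servo_tool(commands=[[[0, 0, 0], [-0.2, 0, 0], 0.0], [[0, 0, 0], [-0.4, 0, 0], 0.0], [[0, 0, 0], [-0.6, 0, 0], 0.0], [[0, 0, 0], [-0.8, 0, 0], 0.0], [[0, 0, 0], [-1.0, 0, 0], 0.0]])

```text
t: 25.7
tool_pos: [0.5739, -0.1755, 0.2017]
orientation: [[0.003, 1.0, -0.001], [1.0, -0.003, 0.001], [0.001, -0.001, -1.0]]
contact_force: [0.5, -0.1, 0.5]
width: 0.504
```

Call:
servo_tool(commands=[[[0, 0, 0.244], [-0.2, 0, 0.1], 0.0], [[0, 0, 0.244], [-0.45, 0, 0.25], 0.0], [[0, 0, 0.244], [-0.45, 0, 0.3], 0.0], [[0, 0, 0.244], [-0.45, 0, 0.3], 0.0], [[0, 0, 0.244], [-0.45, 0, 0.3], 0.0]])

```text
t: 26.2
tool_pos: [0.5737, -0.2633, 0.1418]
orientation: [[0.375, 0.927, -0.002], [0.927, -0.375, 0.002], [0.001, -0.002, -1.0]]
contact_force: [0.9, 0.9, 0.8]
width: 0.497
```

```bash
python3 w.py w10 rest .01
cat > rest.py <<'E'
from h import *
f,g=grab("wrist"); hsv=cv2.cvtColor(f["pixels"],40)
m=((hsv[...,0]>95)&(hsv[...,0]<125)&(hsv[...,1]>110)&(hsv[...,2]>40)).astype(np.uint8)
m[300:]=0
c=max(cv2.findContours(m,0,1)[0],key=cv2.contourArea); print(cv2.boundingRect(c))
P=np.array([ray(g,p[0],.012)[:2] for p in c],np.float32);r=cv2.minAreaRect(P);b=cv2.boxPoints(r)
L=max((b[1]-b[0],b[2]-b[1]),key=np.linalg.norm);a=np.degrees(np.arctan2(L[1],L[0]))%180;print(r,a)
plan((*r[0],.003),a)
E
python3 rest.py
```

```text
26.25 [ 0.5743 -0.2631  0.1427] F [0.5 1.  0.6] w 0.495
rest look 0.73 [263. 207.] [ 0.5743 -0.2877  0.01  ]
rest spot 0.57 [263. 206.] [ 0.5735 -0.2905  0.    ]
rest spot 0.37 [311.  83.] [ 0.6544 -0.198   0.    ]
(259, 188, 13, 7)
((0.5831100344657898, -0.2732199430465698), (0.005986595526337624, 0.011510472744703293), 67.75103759765625) 157.75105
turn z -0.997  shift [-0.032,0.056,0.703] yaw now 68.0 rows>=11 tiltz [ 0.001 -0.001 -1.   ]
```

```bash
sed -i 's/^m=((hsv.*/m=((hsv[...,0]>95)\&(hsv[...,0]<130)\&(hsv[...,1]>80)\&(hsv[...,2]>25)).astype(np.uint8);m=cv2.morphologyEx(m,3,np.ones((7,7)));m[:150]=0;m[:,:200]=0;m[:,330:]=0/' rest.py; sed -i 's/m\[300:\]/m[270:]/' rest.py; python3 rest.py; python3 -c "
import cv2;cv2.imwrite('pics/w10c.png',cv2.resize(cv2.imread('pics/w10.png')[130:290,160:370],None,fx=3,fy=3))"
```

```text
(252, 180, 22, 55)
((0.5745709538459778, -0.28814297914505005), (0.055850666016340256, 0.019993046298623085), 67.96089172363281) 67.960915
turn z 0.000  shift [-0.116,0.044,0.703] yaw now 68.0 rows>=3 tiltz [ 0.001 -0.001 -1.   ]
```

View pics/w10c.png

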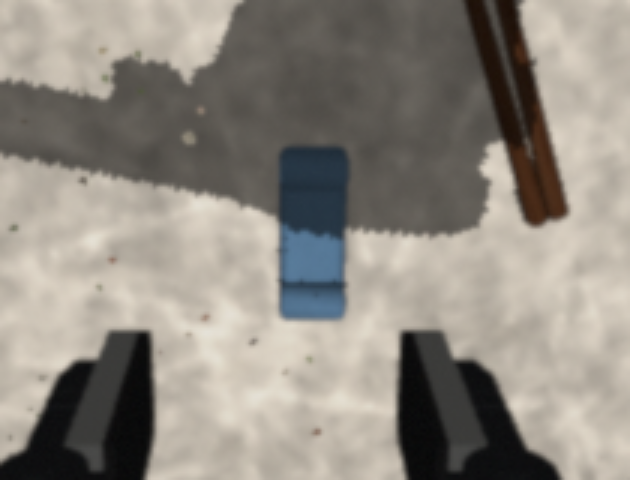

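The rest is lined up with the jaws, at (264,207) in the full frame.

Call:
servo_tool(commands=[[[0, 0, 0], [-0.116, 0.044, 0.1], 0.0], [[0, 0, 0], [-0.116, 0.044, 0.3], 0.0], [[0, 0, 0], [-0.116, 0.044, 0.5], 0.0], [[0, 0, 0], [-0.116, 0.044, 0.63], 0.0], [[0, 0, 0], [-0.116, 0.044, 0.69], 0.0], [[0, 0, 0], [-0.116, 0.044, 0.69], 0.0]])

```text
t: 27.05
tool_pos: [0.573, -0.2878, 0.0034]
orientation: [[0.376, 0.927, -0.002], [0.927, -0.376, 0.001], [0.001, -0.002, -1.0]]
contact_force: [0.1, -0.0, 0.7]
width: 0.504
```

Call:
servo_tool(commands=[[[0, 0, 0], [0, 0, 0], -0.4], [[0, 0, 0], [0, 0, 0], -0.7], [[0, 0, 0], [0, 0, 0], -1], [[0, 0, 0], [0, 0, 0], -1], [[0, 0, 0], [0, 0, 0], -1], [[0, 0, 0], [0, 0, 0], -1]], newtons=30)

```text
t: 27.65
tool_pos: [0.575, -0.2895, 0.0063]
orientation: [[0.377, 0.926, 0.003], [0.926, -0.377, -0.002], [-0.0, 0.003, -1.0]]
contact_force: [0.1, 1.4, 7.0]
width: 0.234
```

Call:
servo_tool(commands=[[[0, 0, 0], [0, 0, -0.2], -1], [[0, 0, 0], [0, 0, -0.45], -1], [[0, 0, 0], [0, 0, -0.7], -1], [[0, 0, 0], [0, 0, -0.73], -1]])

```text
t: 28.05
tool_pos: [0.5776, -0.2913, 0.1582]
orientation: [[0.377, 0.926, 0.011], [0.926, -0.377, -0.007], [-0.002, 0.013, -1.0]]
contact_force: [1.9, -1.4, -0.6]
width: 0.23
```

Call:
servo_tool(commands=[[[0, 0, 0.739], [0.1, -0.08, 0], -1], [[0, 0, 0.739], [0.2, -0.16, 0], -1], [[0, 0, 0.739], [0.3, -0.24, 0], -1], [[0, 0, 0.739], [0.42, -0.33, 0], -1], [[0, 0, 0.739], [0.54, -0.42, 0], -1], [[0, 0, 0.739], [0.65, -0.5, 0], -1], [[0, 0, 0.739], [0.74, -0.57, 0], -1], [[0, 0, 0.739], [0.74, -0.57, 0], -1]])

```text
t: 28.85
tool_pos: [0.5217, -0.1058, 0.1502]
orientation: [[1.0, 0.02, -0.002], [0.02, -1.0, 0.002], [-0.002, -0.002, -1.0]]
contact_force: [0.1, 0.3, -0.8]
width: 0.233
```

```bash
python3 -c "
from h import *
plan((.3985,.306,.12),1.5); print(manip.read_state()['width'])"
```

```text
turn z -0.004  shift [-0.575,-2.070,0.156] yaw now 1.1 rows>=9 tiltz [-0.002  0.002 -1.   ]
0.23317322114680344
```

Call:
servo_tool(commands=[[[0, 0, 0], [-0.1, -0.15, 0], -1], [[0, 0, 0], [-0.2, -0.35, 0], -1], [[0, 0, 0], [-0.3, -0.55, 0], -1], [[0, 0, 0], [-0.4, -0.75, 0], -1], [[0, 0, 0], [-0.5, -0.95, 0], -1], [[0, 0, 0], [-0.5, -1.0, 0], -1]])

```text
t: 29.45
tool_pos: [0.4147, 0.0915, 0.1501]
orientation: [[1.0, 0.026, -0.004], [0.026, -1.0, 0.001], [-0.004, -0.001, -1.0]]
contact_force: [-0.5, -0.7, -1.0]
width: 0.233
```

Call:
servo_tool(commands=[[[0, 0, 0], [0, -0.2, 0], -1], [[0, 0, 0], [0, -0.4, 0], -1], [[0, 0, 0], [0, -0.6, 0], -1], [[0, 0, 0], [-0.03, -0.8, 0], -1], [[0, 0, 0], [-0.07, -1.0, 0], -1], [[0, 0, 0], [-0.07, -1.0, 0], -1]])

```text
t: 30.05
tool_pos: [0.4006, 0.2925, 0.1507]
orientation: [[1.0, 0.027, 0.002], [0.027, -1.0, 0.002], [0.002, -0.002, -1.0]]
contact_force: [0.7, -0.3, -0.6]
width: 0.235
```

```bash
python3 w.py w11 large_bowl .069; python3 -c "
from h import *
plan((.3985,.306,.018),1.5); print(manip.read_state()['width'])"
```

```text
30.1 [0.4006 0.2904 0.1505] F [ 0.5 -0.7 -0.2] w 0.236
large_bowl look 0.7 [245.  64.] [0.4994 0.3005 0.069 ]
large_bowl spot 0.98 [259.  69.] [0.5025 0.2893 0.    ]
turn z -0.001  shift [-0.008,-0.091,0.662] yaw now 1.4 rows>=3 tiltz [-0.    -0.001 -1.   ]
0.23469468632050283
```

View pics/w11.png

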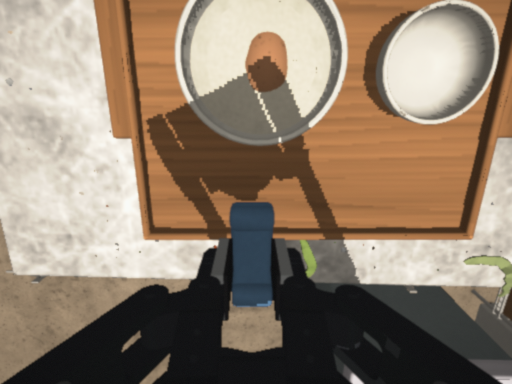

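The rest is held square at (252,255), with the bowl above it at (262,60) and the small bowl at (440,62). I'll set it down.

Call:
servo_tool(commands=[[[0, 0, 0], [-0.008, -0.09, 0.1], -1], [[0, 0, 0], [-0.008, -0.09, 0.3], -1], [[0, 0, 0], [-0.008, -0.09, 0.5], -1], [[0, 0, 0], [-0.008, -0.09, 0.61], -1], [[0, 0, 0], [-0.008, -0.09, 0.655], -1], [[0, 0, 0], [-0.008, -0.09, 0.66], -1], [[0, 0, 0], [-0.008, -0.09, 0.665], -1], [[0, 0, 0], [-0.008, -0.09, 0.665], -1]])

```text
t: 31.0
tool_pos: [0.3994, 0.3063, 0.0182]
orientation: [[1.0, 0.023, 0.001], [0.023, -1.0, 0.001], [0.001, -0.001, -1.0]]
contact_force: [0.0, -0.7, -0.4]
width: 0.232
```

Call:
servo_tool(commands=[[[0, 0, 0], [0, 0, 0.005], -1], [[0, 0, 0], [0, 0, 0.01], -1], [[0, 0, 0], [0, 0, 0.01], -1]])

```text
t: 31.3
tool_pos: [0.3992, 0.3066, 0.0172]
orientation: [[1.0, 0.024, 0.002], [0.024, -1.0, 0.001], [0.002, -0.001, -1.0]]
contact_force: [-1.2, -2.8, 15.3]
width: 0.238
```

Call:
servo_tool(commands=[[[0, 0, 0], [0, 0, -0.008], -1], [[0, 0, 0], [0, 0, -0.008], -0.5], [[0, 0, 0], [0, 0, -0.008], -0.2], [[0, 0, 0], [0, 0, -0.008], -0.2], [[0, 0, 0], [0, 0, -0.008], -0.2], [[0, 0, 0], [0, 0, -0.25], -0.2], [[0, 0, 0], [0, 0, -0.5], -0.2], [[0, 0, 0], [0, 0, -0.7], -0.2]])

```text
t: 32.1
tool_pos: [0.3985, 0.3065, 0.1574]
orientation: [[1.0, 0.023, 0.0], [0.023, -1.0, 0.0], [0.0, -0.0, -1.0]]
contact_force: [0.6, 0.5, 0.3]
width: 0.4
```

Call:
servo_tool(commands=[[[0, 0, -0.7], [0.1, 0.2, -0.3], -0.2], [[0, 0, -0.7], [0.2, 0.35, -0.3], -0.2], [[0, 0, -0.7], [0.3, 0.5, -0.3], -0.2], [[0, 0, -0.7], [0.4, 0.65, -0.3], -0.2], [[0, 0, -0.7], [0.5, 0.8, -0.3], -0.2], [[0, 0, -0.7], [0.6, 0.95, -0.3], -0.2], [[0, 0, -0.7], [0.6, 1.0, -0.3], -0.2], [[0, 0, -0.7], [0.6, 1.0, -0.3], -0.2]])

```text
t: 32.9
tool_pos: [0.5236, 0.1074, 0.2151]
orientation: [[0.431, 0.903, -0.001], [0.903, -0.431, -0.0], [-0.001, -0.0, -1.0]]
contact_force: [-0.1, 0.7, 0.6]
width: 0.401
```

```bash
python3 top.py rest .012 shaker .012 small_bowl .012 large_bowl .012;  python3 -c "
from h import *
plan((.653,-.197,.22),87)"
```

```text
scene rest 0.6 [258. 310.] [0.389  0.3135 0.012 ]
scene shaker 0.52 [207. 259.] [0.597  0.2283 0.012 ]
scene small_bowl 0.8 [243. 255.] [0.5061 0.1683 0.012 ]
scene large_bowl 0.65 [227. 286.] [0.5002 0.2842 0.012 ]
top small_bowl 0.7 [163. 230.] [0.4975 0.1563 0.012 ]
top large_bowl 0.69 [114. 229.] [0.5    0.2846 0.012 ]
turn z -0.252  shift [-1.101,1.250,-0.023] yaw now 64.4 rows>=7 tiltz [ 0.  0. -1.]
```

Call:
servo_tool(commands=[[[0, 0, -0.252], [-0.15, 0.15, 0], -0.2], [[0, 0, -0.252], [-0.3, 0.32, 0], -0.2], [[0, 0, -0.252], [-0.45, 0.5, 0], -0.2], [[0, 0, -0.252], [-0.6, 0.68, 0], -0.2], [[0, 0, -0.252], [-0.75, 0.85, 0], -0.2], [[0, 0, -0.252], [-0.9, 1.0, 0], -0.2], [[0, 0, -0.252], [-0.9, 1.0, 0], -0.2]])

```text
t: 34.1
tool_pos: [0.6276, -0.1449, 0.2154]
orientation: [[0.056, 0.998, 0.002], [0.998, -0.056, -0.003], [-0.003, 0.002, -1.0]]
contact_force: [0.0, 1.4, 0.3]
width: 0.398
```

Call:
servo_tool(commands=[[[0, 0, 0], [-0.15, 0.1, 0.1], -0.2], [[0, 0, 0], [-0.28, 0.14, 0.25], -0.2], [[0, 0, 0], [-0.28, 0.14, 0.4], -0.2], [[0, 0, 0], [-0.28, 0.14, 0.4], -0.2]])

```text
t: 34.5
tool_pos: [0.647, -0.1954, 0.1308]
orientation: [[0.053, 0.999, -0.008], [0.999, -0.053, 0.004], [0.004, -0.009, -1.0]]
contact_force: [-0.4, -0.6, -0.2]
width: 0.4
```

```bash
python3 w.py w12 chopsticks .003;  python3 -c "
from h import *
plan((.653,-.197,.22),87)"
```

```text
34.55 [ 0.6484 -0.1954  0.1332] F [ 0.2 -0.7  0.5] w 0.401
chopsticks look 0.96 [260. 193.] [ 0.6522 -0.2017  0.003 ]
chopsticks spot 0.96 [264. 190.] [ 0.6557 -0.2001  0.    ]
turn z 0.001  shift [-0.004,0.011,-0.417] yaw now 87.1 rows>=2 tiltz [ 0.001  0.    -1.   ]
```

View pics/w12.png

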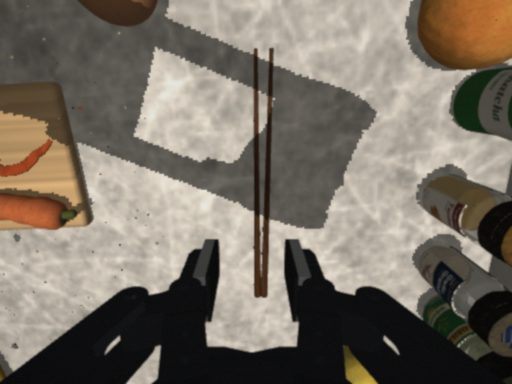

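The chopsticks are in line with the tool, thin ends at (264,48) and thick end at (261,297).

```bash
python3 -c "
from h import *
f,g=grab('wrist'); a,b=ray(g,(264,48),.004),ray(g,(261,297),.004); print(a,b,np.linalg.norm(a-b),np.degrees(np.arctan2(*(a-b)[1::-1]))); m=(a+b)/2; print(m)
plan((m[0],m[1],.002),87)"
```

```text
[ 0.6658 -0.0788  0.004 ] [ 0.6533 -0.3219  0.004 ] 0.2434211576671182 87.05649094486188
[ 0.65955 -0.20035  0.004  ]
turn z 0.001  shift [-0.018,0.040,0.677] yaw now 87.1 rows>=3 tiltz [ 0.002 -0.001 -1.   ]
```

Call:
servo_tool(commands=[[[0, 0, 0], [-0.018, 0.025, 0.2], -0.2], [[0, 0, 0], [-0.018, 0.025, 0.4], -0.2], [[0, 0, 0], [-0.018, 0.025, 0.55], -0.2], [[0, 0, 0], [-0.018, 0.025, 0.64], -0.2], [[0, 0, 0], [-0.018, 0.025, 0.67], -0.2], [[0, 0, 0], [-0.018, 0.025, 0.67], -0.2]])

```text
t: 35.3
tool_pos: [0.6559, -0.2004, 0.0023]
orientation: [[0.051, 0.999, 0.001], [0.999, -0.051, -0.0], [-0.0, 0.001, -1.0]]
contact_force: [-0.8, 0.6, -0.4]
width: 0.406
```

Call:
servo_tool(commands=[[[0, 0, 0], [0, 0, 0.0], -0.5], [[0, 0, 0], [0, 0, 0], -0.7], [[0, 0, 0], [0, 0, 0], -1], [[0, 0, 0], [0, 0, 0], -1], [[0, 0, 0], [0, 0, 0], -1], [[0, 0, 0], [0, 0, 0], -1]], newtons=25)

```text
t: 35.9
tool_pos: [0.6569, -0.2012, 0.0036]
orientation: [[0.052, 0.999, 0.003], [0.999, -0.052, -0.001], [-0.001, 0.003, -1.0]]
contact_force: [-0.0, 1.0, 7.0]
width: 0.154
```

Call:
servo_tool(commands=[[[0, 0, 0], [0, 0, -0.15], -1], [[0, 0, 0], [0, 0, -0.35], -1], [[0, 0, 0], [0, 0, -0.55], -1], [[0, 0, 0], [0, 0, -0.75], -1], [[0, 0, 0], [0, 0, -0.75], -1]])

```text
t: 36.4
tool_pos: [0.6596, -0.2025, 0.1593]
orientation: [[0.052, 0.999, 0.012], [0.999, -0.052, -0.005], [-0.004, 0.012, -1.0]]
contact_force: [1.2, -0.2, 0.5]
width: 0.152
```

Call:
servo_tool(commands=[[[0, 0, -0.05], [0.15, -0.12, 0], -1], [[0, 0, -0.05], [0.35, -0.25, 0], -1], [[0, 0, -0.05], [0.52, -0.38, 0], -1], [[0, 0, -0.05], [0.7, -0.5, 0], -1], [[0, 0, -0.05], [0.85, -0.6, 0], -1], [[0, 0, -0.05], [1.0, -0.7, 0], -1], [[0, 0, -0.05], [1.0, -0.75, 0], -1], [[0, 0, -0.05], [1.0, -0.75, 0], -1]])

```text
t: 37.2
tool_pos: [0.5142, 0.0074, 0.1515]
orientation: [[-0.028, 1.0, -0.001], [1.0, 0.028, -0.0], [-0.0, -0.001, -1.0]]
contact_force: [-0.0, -0.7, 0.2]
width: 0.157
```

```bash
python3 -c "
from h import *
plan((.4005,.2315,.15),91.5); print(manip.read_state()['width'])"
```

```text
turn z 0.001  shift [1.136,-0.536,0.008] yaw now 91.6 rows>=6 tiltz [-0.001 -0.    -1.   ]
0.15666784263575215
```

Call:
servo_tool(commands=[[[0, 0, 0], [0.1, -0.15, 0], -1], [[0, 0, 0], [0.25, -0.3, 0], -1], [[0, 0, 0], [0.4, -0.45, 0], -1], [[0, 0, 0], [0.6, -0.536, 0], -1], [[0, 0, 0], [0.8, -0.536, 0], -1], [[0, 0, 0], [1.0, -0.536, 0], -1], [[0, 0, 0], [1.0, -0.536, 0], -1]])

```text
t: 37.9
tool_pos: [0.4056, 0.2073, 0.1521]
orientation: [[-0.029, 1.0, 0.003], [1.0, 0.029, 0.002], [0.002, 0.003, -1.0]]
contact_force: [-0.6, -0.6, -0.5]
width: 0.156
```

Call:
servo_tool(commands=[[[0, 0, 0], [0.136, 0, 0.1], -1], [[0, 0, 0], [0.136, 0, 0.3], -1], [[0, 0, 0], [0.136, 0, 0.45], -1], [[0, 0, 0], [0.136, 0, 0.45], -1], [[0, 0, 0], [0.136, 0, 0.45], -1]])

```text
t: 38.4
tool_pos: [0.4034, 0.2301, 0.0616]
orientation: [[-0.025, 1.0, -0.001], [1.0, 0.025, -0.001], [-0.0, -0.001, -1.0]]
contact_force: [-0.5, -0.4, 0.0]
width: 0.156
```

```bash
python3 w.py w13 rest .015 chopsticks .06; python3 -c "
from h import *
plan((.4005,.2315,.025),91.5)"
```

```text
38.45 [0.4041 0.2306 0.0623] F [ 0.8  0.2 -0.5] w 0.151
rest look 0.87 [246. 102.] [0.3964 0.3063 0.015 ]
rest spot 0.79 [244. 100.] [0.3953 0.3074 0.    ]
chopsticks look 0.86 [246. 182.] [0.3982 0.2697 0.06  ]
chopsticks spot 0.88 [254. 246.] [0.4042 0.203  0.    ]
turn z 0.000  shift [0.002,-0.018,0.189] yaw now 91.5 rows>=1 tiltz [ 0.003  0.001 -1.   ]
```

View pics/w13.png

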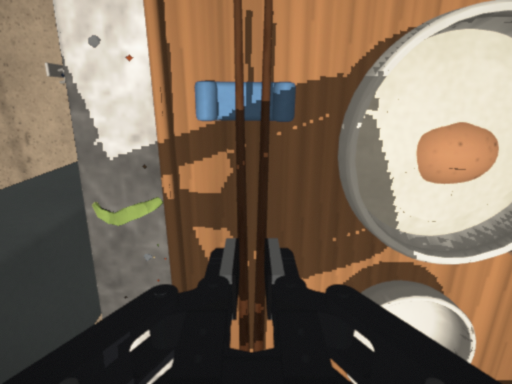

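The chopsticks hang over the rest's saddle, sticks at columns 236–271 and saddle at 219–272. A 4 mm shift forward centres them.

Call:
servo_tool(commands=[[[0, 0, 0], [0.0, -0.02, 0.0], -1], [[0, 0, 0], [0.0, -0.02, 0.08], -1], [[0, 0, 0], [0.0, -0.02, 0.14], -1], [[0, 0, 0], [0.0, -0.02, 0.175], -1], [[0, 0, 0], [0.0, -0.02, 0.185], -1], [[0, 0, 0], [0.0, -0.02, 0.185], -1]])

```text
t: 39.25
tool_pos: [0.3986, 0.231, 0.0246]
orientation: [[-0.027, 1.0, -0.0], [1.0, 0.027, 0.0], [0.0, -0.0, -1.0]]
contact_force: [0.4, 0.3, -0.7]
width: 0.154
```

Call:
servo_tool(commands=[[[0, 0, 0], [0, 0, 0.01], -1], [[0, 0, 0], [0, 0, 0.015], -1], [[0, 0, 0], [0, 0, 0.015], -1]])

```text
t: 39.55
tool_pos: [0.399, 0.2311, 0.0217]
orientation: [[-0.027, 1.0, 0.001], [1.0, 0.027, 0.0], [0.0, 0.001, -1.0]]
contact_force: [0.0, 0.4, 0.7]
width: 0.152
```

Barely touching; release and retreat slowly.

Call:
servo_tool(commands=[[[0, 0, 0], [0, 0, 0.005], -1], [[0, 0, 0], [0, 0, 0.005], -0.75], [[0, 0, 0], [0, 0, 0.005], -0.6], [[0, 0, 0], [0, 0, 0.005], -0.4], [[0, 0, 0], [0, 0, 0.005], -0.4], [[0, 0, 0], [0, 0, -0.1], -0.4], [[0, 0, 0], [0, 0, -0.3], -0.4], [[0, 0, 0], [0, 0, -0.6], -0.4]])

```text
t: 40.35
tool_pos: [0.3969, 0.2302, 0.1313]
orientation: [[-0.027, 1.0, -0.005], [1.0, 0.027, -0.002], [-0.002, -0.005, -1.0]]
contact_force: [0.9, 1.1, -0.1]
width: 0.3
```

Call:
servo_tool(commands=[[[0, 0, 0], [-0.2, 0, -0.2], -0.4], [[0, 0, 0], [-0.4, 0, -0.4], -0.4], [[0, 0, 0], [-0.6, 0, -0.5], -0.4], [[0, 0, 0], [-0.8, 0, -0.5], -0.4], [[0, 0, 0], [-1, 0, -0.5], -0.4], [[0, 0, 0], [-1, 0, -0.5], -0.4]])

```text
t: 40.95
tool_pos: [0.4043, 0.027, 0.232]
orientation: [[-0.022, 1.0, 0.001], [1.0, 0.022, -0.002], [-0.002, 0.001, -1.0]]
contact_force: [-0.5, 0.6, 0.7]
width: 0.299
```

Call:
servo_tool(commands=[[[0, 0, 0], [-0.2, 0, 0], -0.4], [[0, 0, 0], [-0.4, 0, 0], -0.4], [[0, 0, 0], [-0.6, 0, 0], -0.4], [[0, 0, 0], [-0.8, 0, 0], -0.4], [[0, 0, 0], [-1, 0, 0], -0.4], [[0, 0, 0], [-1, 0, 0], -0.4]])

```text
t: 41.55
tool_pos: [0.4104, -0.1726, 0.2315]
orientation: [[-0.023, 1.0, 0.001], [1.0, 0.023, -0.002], [-0.002, 0.001, -1.0]]
contact_force: [0.4, 0.7, 0.3]
width: 0.296
```

```bash
python3 top.py rest .012 shaker .012 small_bowl .012 large_bowl .012 chopsticks .018 egg .03 tumbler 0
python3 - <<'E'
from h import *
a=[]
for n in("top","scene"):
    f,g=grab(n); x,y=map(int,proj(g,(.5,.23,.02))); a.append(cv2.resize(f["pixels"][y-75:y+75,x-75:x+75],(400,400),interpolation=2))
cv2.imwrite("pics/fin.png",cv2.hconcat(a))
s=manip.read_state();print(s["t"],s["tool_pos"])
E
```

```text
scene rest 0.67 [256. 307.] [0.3967 0.3058 0.012 ]
scene shaker 0.61 [207. 260.] [0.5945 0.2322 0.012 ]
scene small_bowl 0.7 [242. 253.] [0.5104 0.1644 0.012 ]
scene large_bowl 0.74 [227. 288.] [0.4989 0.2875 0.012 ]
scene chopsticks 0.73 [256. 306.] [0.3974 0.3069 0.018 ]
scene chopsticks 0.66 [262. 285.] [0.4091 0.2386 0.018 ]
scene egg 0.51 [254. 206.] [ 0.5504 -0.0035  0.03  ]
scene egg 0.39 [228. 289.] [0.4904 0.2987 0.03  ]
scene tumbler 0.97 [172. 249.] [0.7166 0.2385 0.    ]
top rest 0.55 [101. 269.] [0.3974 0.3115 0.012 ]
top shaker 0.67 [138. 195.] [0.5899 0.2244 0.012 ]
top small_bowl 0.56 [163. 225.] [0.5103 0.1569 0.012 ]
top large_bowl 0.62 [113. 228.] [0.5032 0.288  0.012 ]
top chopsticks 0.92 [131. 267.] [0.4033 0.2331 0.018 ]
top egg 0.67 [237. 209.] [ 0.5471 -0.0373  0.03  ]
top egg 0.66 [112. 223.] [0.5132 0.2835 0.03  ]
top tumbler 0.76 [133. 149.] [0.7227 0.2483 0.    ]
42.45 [ 0.40933611 -0.16893924  0.2314959 ]
```

View pics/fin.png

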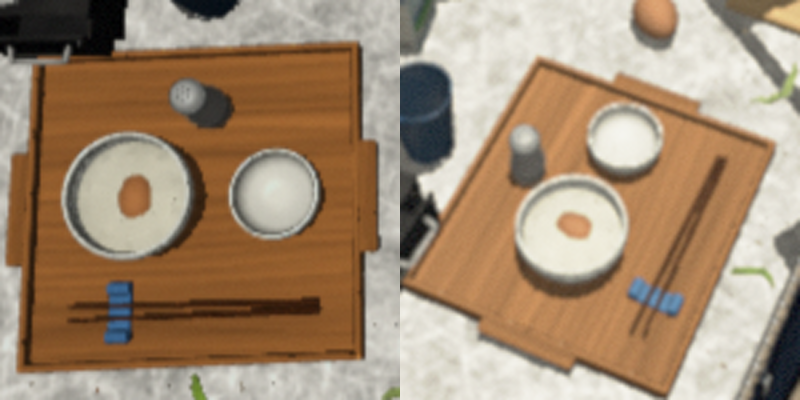

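Everything is in place in both views. Handing in.

```bash
python3 -c "
from bench import close_job
print(close_job())"
```

```text
the job is handed in; nothing more can be done
None
```

The tray is laid and the job is handed in at about 42 s of the 128 s allowed; the hand-in gives no verdict.

- **Placing:** I picked the smaller egg, measured at about 41×51 mm, not the larger look-alike beside the tray. It went into the large bowl. The small bowl, shaker, rest and chopsticks followed, and everything was released.
- **Small bowl:** it hung tilted in the grip because the pads followed its sloping wall. I tilted the tool to level it before setting it down.

Last checks, from the top and scene cameras, relative to the large bowl's centre:

| Item | Measured position | Allowed |
|---|---|---|
| Small bowl | about 127 mm right, level within about 5 mm | 110–147 mm right, level within 18 mm |
| Shaker | about 60 mm right, 90 mm behind | 43–85 mm right, over 50 mm behind |
| Rest | about 105 mm in front, 20 mm left | 75–136 mm in front, 55 mm left to 35 mm right |
| Chopsticks | middle about 55 mm right, thin ends in the saddle, near parallel to the front edge | middle 15–110 mm right, within 0.2 rad |

The large bowl and the tumbler had not moved measurably. No check failed. The two cameras disagreed by up to about 15 mm on single positions, and the top camera's small-bowl and shaker figures are the closer to where I set them down. I did not measure contact forces or stillness directly.

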